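# Open the slide dryer and set the dried slides out to cool

### The job

The slides are dry: swing the dryer's lid right back until it stays open on its own, without letting it slam. Then lift the rack of slides out by its handle, keep it upright, and stand it gently in the empty steel tray on the bench to cool. Leave the lid open and do not disturb the microscope, the bottle or the slide box.

Things in the scene. Friction and masses are not known exactly. Their poses are not given: they have to be found in the camera images.
- dryer: slide dryer fixed to the bench, left or right of the tray: cream metal box 184 deep (its x) x 280 wide (its y) x 135 mm high, open chamber on top under a hinged lid, grey control box (32 mm deep) on its front. Origin: middle of the chamber, at bench height; x points to the back (hinge side), z up. Walls 12 mm, chamber inside 160 x 256 mm, its floor 32 mm and rim 135 mm above the bench.
- lid (a joint): lid angle, rad: 0 shut, grows as the front edge swings up and back, 1.85 against its stop (16 degrees past upright). No spring, lightly damped (0.09 N m per rad/s). Let go below about 1.2 it falls shut (a slam, over 3.5 rad/s, from above 0.4); above about 1.3 it falls back to the stop at up to 3 rad/s, which is no slam, and stays. Lid mass 0.4 to 0.75 kg.
- lid_hinge (a point): middle of the lid's hinge line at the back of the dryer, 137 mm above the bench; the line runs along this point's y axis; x and z as the dryer's. The lid is an aluminium hood 192 x 288 mm, 40 mm high, its front edge 196 mm from the hinge line and 31 mm beyond the handle bar.
- lid_handle (a point): centre of the lid's handle, a black straight round bar 140 mm long and 12 mm thick along the lid's y axis, carried 40 mm (bar centre) above the lid's top on two posts 58 mm either side of the centre. Its frame turns with the lid; with the lid shut it lies 165 mm in front of (-x) and 80 mm above the hinge line. The round bar can turn between gripping fingers as the lid swings.
- rack_center (a point): middle, half-way up, of the loose steel slide rack: 110 long (its x) x 84 wide (its y) x 98 mm high, 0.25 to 0.5 kg, ten glass slides standing in it up to 31 mm above its underside, which is 49 mm below this point. z up. It starts on the chamber floor, its length within 0.12 rad of the dryer's x, up to 55 mm left or right and 12 mm front or back of the chamber's middle.
- rack_bar (a point): centre of the rack's handle: a straight round steel bar 9 mm thick and 100 mm long along the rack's x axis, 94 mm above the rack's underside, on an upright at each end; free below for 55 mm. Held by it, the rack hangs below the fingers and swings if it is carried or turned fast.
- rack: the same rack; origin at the centre of its flat underside, z up.
- tray: low empty steel tray lying loose on the bench (0.9 kg), 170 (its x) x 240 (its y) x 18 mm high outside, walls and floor 3 mm thick. Origin: centre of its underside, z up.
- tray_in (a point): centre of the tray's inner floor; axes as the tray's; the flat inside is 164 (x) x 234 mm (y).
- microscope: bystander: ivory and black student microscope, 370 mm tall, foot 200 x 130 mm. Origin: bottom, near the middle of the foot.
- bottle: bystander: stoppered amber reagent bottle, 66 mm diameter, 146 mm tall. Origin: centre of its underside.
- slide_box: bystander: closed flat wooden slide box, 100 x 175 x 36 mm. Origin: centre of its underside.

How it is judged:
On the way, in this order (a step that is already met when the one before it is completed fails the run):
1. the lid stands open on its own, past its balance point, the robot not touching the dryer, the rack still standing in the chamber (value of joint lid above 1.75 rad and contact force between dryer and the fingers below 0.1 N and contact force between dryer and the arm below 0.1 N and z of rack in the frame of dryer below 0.04 m), for 0.3 s.
2. the rack is lifted clear of the chamber (z of rack in the frame of dryer above 0.138 m), for 0.05 s.
At the end, for the whole second after the job is handed in: The lid stands open beyond 1.75 rad by itself; the rack stands flat on the tray's floor inside its rim (foot within 4 mm of the floor's height, leaning less than 0.05 rad, its centre over the tray), let go and at rest; the tray lies flat on the bench (value of joint lid above 1.75 rad and x of rack in the frame of tray_in between -0.08 and 0.08 m and y of rack in the frame of tray_in between -0.1 and 0.1 m and z of rack in the frame of tray_in between -0.004 and 0.004 m and angle between rack's own z axis and vertical below 0.05 rad and contact force between tray and rack above 1 N and height (world z) of tray below 0.004 m); the robot touches nothing.
It fails at once if the lid is flung open or falls shut with a slam (faster than 3.5 rad/s) (velocity of joint lid above 3.5 rad/s or velocity of joint lid below -3.5 rad/s).
It fails at once if the rack tips more than 25 degrees from upright (angle between rack's own z axis and vertical above 0.44 rad).
It fails at once if the rack is dropped (faster than 0.5 m/s while the fingers do not hold it) (contact force between rack and the fingers below 0.1 N and linear speed of rack above 0.5 m/s).
It fails at once if the microscope, bottle or slide box is moved more than 20 mm (distance of any of microscope, bottle, slide_box from where it was at the start of the episode above 0.02 m).
It also fails if it takes over 72 s, if anything falls off the work surface, if the arm or the gripper's body presses on something with over 40 N, if the wrist force passes 120 N, or if a joint passes its speed limit or range.

### The arm

A 7-joint arm with a two-finger parallel gripper is mounted at the origin on the work surface. World frame = base frame: x ahead of the robot, y to its left, z up, the work surface at z = 0. Lengths are in m, angles in rad, forces in N, time in s.
With the tool pointing down it reaches from about 0.425 to 0.875 m from the base axis. Payload 4.7 kg.
Tool frame: the origin (TCP) lies at the very end of the fingers, on their centre line; the grasp point (between the pads) lies 19 mm behind it; x points along the fingers, z is the direction in which the jaws open and shut, and the axes are right-handed (so a half turn about x gives the same grasp; the last joint's range is limited). The gripper opens to 87 mm and grips with 3 to 60 N. Pads are 19 mm wide; open, the fingers measure 117 mm over their backs; the gripper's body (75 mm by 190 mm) begins 51 mm behind the grasp point.
Start: joints at [-1.089, 0.321, -0.07, 1.45, 0.023, 1.371, -0.057], TCP at [0.293, 0.58, 0.223] pointing down, gripper open.
Joint ranges: [-2.86, 2.86], [-0.3, 2.09], [-1.38, 1.24], [0.06, 2.45], [-1.56, 4.7], [0.09, 2.05], [-2.69, 2.69]. Speed limits (rad/s): [2.57, 2.57, 3.14, 3.14, 3.14, 3.14, 3.14].

### API

Orientations are given as a rotation vector (axis times angle).
In Python, from bench import * gives the robot as it stands.
- The arm moves only by the shell command python3 -m handwheel 'ROWS' [OPENING] [FORCE]. ROWS is JSON, a list of rows, each an object with "xyz": the shift along the world's x, y, z in cm, a list of three; "angular": the turn, a rotation vector about the world's x, y, z in degrees, a list of three. A call has 1 to 5 rows; each row shifts and turns the pose as measured when the row begins; what a row does not reach is not made up. A row lasts 1/12 s, in which the tool goes at most 41.7 mm and 7.16 degrees, less where a joint would pass 70% of its speed; a pose out of reach is approached as far as the arm can. A call with a gripper value outside its range is refused whole. OPENING is the finger opening in cm, from 0 to 8.7, set as the call begins (- or left out, the last holds). The fingers move at their own pace and stop on an object; FORCE is the grip in N (left out, the last holds). Time passes only in rows, so rows that do not move let the fingers close. It gives the time, the measured TCP pose, the force and the opening at its end, in the units of the state.
- get_state(): the state, without advancing time (a new reading comes with each control period).
- get_image(name): name is "scene" or "side" or "wrist"; returns a dict with "pixels" (384x512x3 uint8, blue, green, red), "K" (3x3 intrinsics, pixels), "dist" ([k1, k2, p1, p2, k3] as OpenCV has them; the pictures are not rectified), "cam_to_world" (4x4, takes a point from camera to world coordinates). Camera axes: x right, y down, z forward; pixel columns grow to the right and rows downward; lengths in m; the calibration is good to about 2 mm. A picture is of the moment at which its call begins. There is no depth.
- close_job(): hands the job in, once; it reports no verdict.
The state is a dict: "time": time; "joint_positions": joint angles; "qd": joint speeds; "joint_torque": joint torques, N m; "position": TCP position; "tool_rot": TCP orientation; "ft_force": force on the tool from outside, world axes, zero at the start; "torque": the same for the moment, N m; "grip_width": opening from 0.0 (shut) to 1.0 (fully open).
Only numpy, scipy, OpenCV 4.12 (cv2) and the standard library are available. Lean on these libraries where they do the work, as an engineer would, in place of code of your own. Each camera call takes 0.05 s, during which the arm holds its last target.

## Working session

There is one attempt and no reset: what is moved stays moved. The work goes in short steps, Python scripts to look and compute and a shell command to move; the robot and the scene stay as the last step left them, time stands still between calls to the robot, and variables do not carry over. Pictures are saved under pics/ and viewed, and the job is handed in when it is done.

```bash
mkdir -p pics; ls
python3 - <<'E'
from bench import *
import cv2
s=get_state();print({k:(v if isinstance(v,float) else [round(float(x),3) for x in v]) for k,v in s.items()})
for n in ("scene","side","wrist"):
    im=get_image(n);cv2.imwrite(f"pics/{n}0.png",im["pixels"]);print(n,im["K"],im["dist"],im["cam_to_world"])
E
```

```text
pics
{'time': 0.0, 'joint_positions': [-1.089, 0.322, -0.07, 1.452, 0.023, 1.371, -0.057], 'qd': [0.0, -0.001, -0.001, 0.001, -0.001, 0.001, 0.0], 'joint_torque': [-0.0, -49.128, -0.404, -31.253, -0.064, 0.044, 0.0], 'position': [0.293, 0.58, 0.221], 'tool_rot': [-0.859, 1.396, 0.857], 'ft_force': [-0.521, -0.361, -0.064], 'torque': [-0.006, -0.033, -0.005], 'grip_width': 0.9996464333679521}
scene [[478.89484917   0.         256.77243439]
 [  0.         478.89484917 188.80863967]
 [  0.           0.           1.        ]] [-0.0193563  0.         0.         0.         0.       ] [[-0.58525971  0.51912962 -0.62287681  1.69374473]
 [ 0.81082082  0.36864903 -0.45460696  0.85651096]
 [-0.00637701 -0.77110462 -0.63667652  1.25272692]
 [ 0.          0.          0.          1.        ]]
side [[485.47090908   0.         258.6860975 ]
 [  0.         485.47090908 196.41960108]
 [  0.           0.           1.        ]] [-0.12451335  0.          0.          0.          0.        ] [[ 0.99903723  0.02052586 -0.03877251  0.67265051]
 [ 0.04238792 -0.67944403  0.73250193 -1.03068123]
 [-0.01130851 -0.73344018 -0.67965992  1.16693992]
 [ 0.          0.          0.          1.        ]]
wrist [[265.00958943   0.         247.91077739]
 [  0.         265.00958943 193.01727771]
 [  0.           0.           1.        ]] [-0.05198327  0.          0.          0.          0.        ] [[ 0.4511739   0.85382213  0.25967265  0.22098781]
 [ 0.89243397 -0.431023   -0.13334458  0.61690468]
 [-0.00192767  0.29190229 -0.9564462   0.38353153]
 [ 0.          0.          0.          1.        ]]
```

View pics/scene0.png

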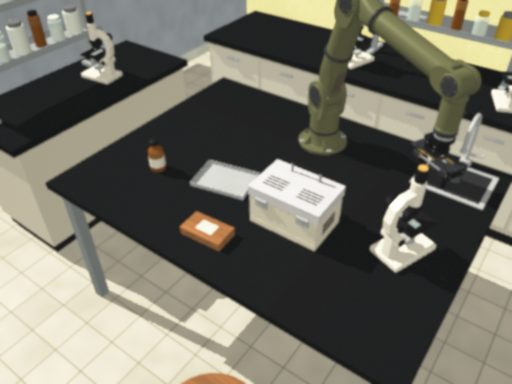

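View pics/side0.png

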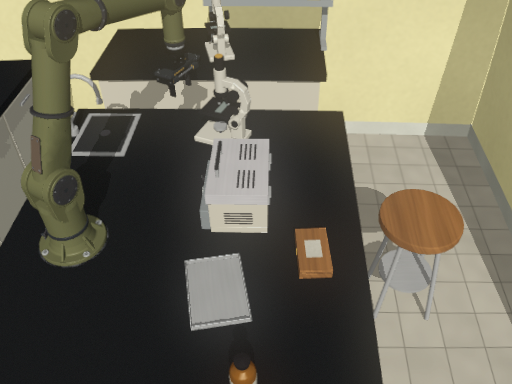

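View pics/wrist0.png

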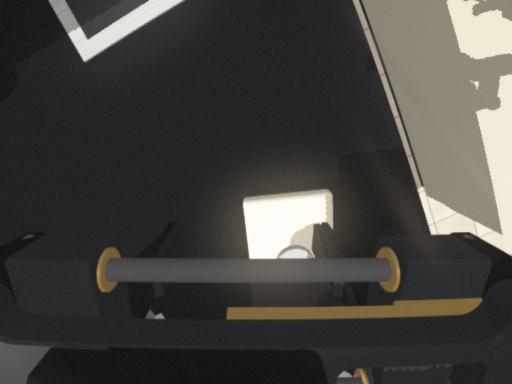

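The scene view shows the dryer's handle side facing the robot (about 315,172), with the tray at (225,180). In the side view the handle is at about (218,160) and the tray at (217,290). I'll enlarge both for measuring.

Run:
```python
import cv2
def crop(n,o,x0,y0,w,h,f):
    im=cv2.imread(f"pics/{n}.png")[y0:y0+h,x0:x0+w]
    im=cv2.resize(im,None,fx=f,fy=f,interpolation=cv2.INTER_CUBIC)
    for i in range(0,w,10): 
        cv2.line(im,(i*f,0),(i*f,5),(0,0,255),1)
        if i%20==0: cv2.putText(im,str(x0+i),(i*f,16),0,.4,(0,0,255),1)
    for i in range(0,h,10):
        cv2.line(im,(0,i*f),(5,i*f),(0,0,255),1)
        if i%20==0: cv2.putText(im,str(y0+i),(6,i*f+4),0,.4,(0,0,255),1)
    cv2.imwrite(f"pics/{o}.png",im)
crop("scene0","s0c",180,145,180,110,4)
crop("side0","d0c",180,130,100,100,6)
crop("side0","d0t",170,240,110,90,6)
```

```text
(no output)
```

View pics/s0c.png

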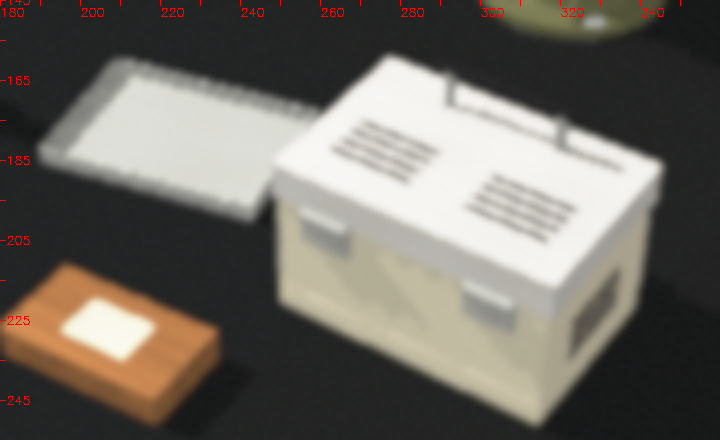

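View pics/d0c.png

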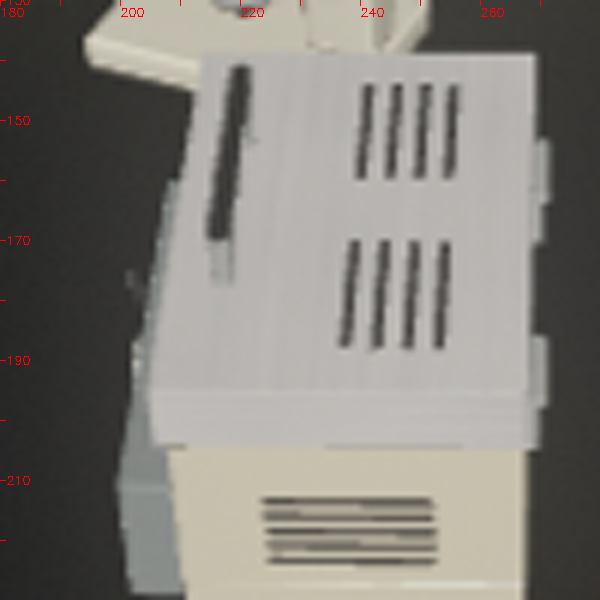

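View pics/d0t.png

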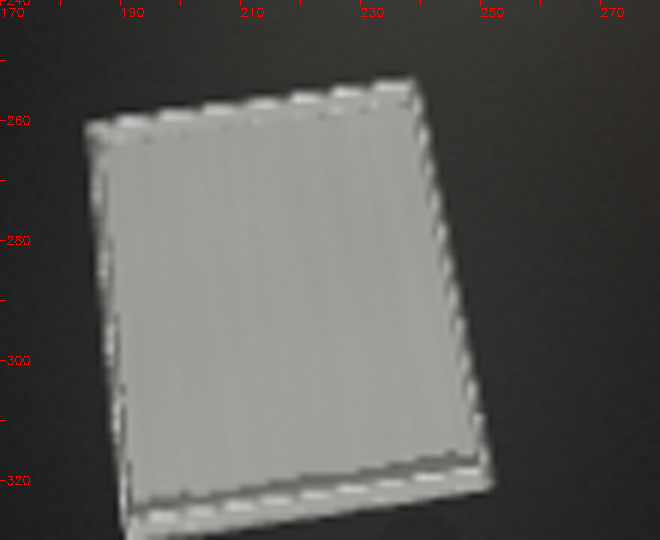

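```bash
cat > h.py <<'E'
from bench import *
import cv2, numpy as np
from scipy.optimize import least_squares
from scipy.spatial.transform import Rotation as R
def proj(im,P):
    T=np.linalg.inv(im["cam_to_world"])
    return cv2.projectPoints(np.atleast_2d(np.asarray(P,float)),cv2.Rodrigues(T[:3,:3])[0],T[:3,3],im["K"],np.asarray(im["dist"],float))[0][:,0]
def onz(im,px,z):
    u=cv2.undistortPoints(np.asarray(px,float).reshape(-1,1,2),im["K"],np.asarray(im["dist"],float))[:,0]
    d=np.c_[u,np.ones(len(u))]@im["cam_to_world"][:3,:3].T; c=im["cam_to_world"][:3,3]
    return c+d*((z-c[2])/d[:,2])[:,None]
def fit(obs,x0):  # obs: list (im, local pts, px)
    def w(p,L): 
        L=np.asarray(L,float);c,s=np.cos(p[2]),np.sin(p[2])
        return np.c_[p[0]+c*L[:,0]-s*L[:,1],p[1]+s*L[:,0]+c*L[:,1],L[:,2]]
    r=least_squares(lambda p:np.concatenate([(proj(i,w(p,L))-px).ravel() for i,L,px in obs]),x0,loss='soft_l1')
    return r.x,r.fun.reshape(-1,2)
def crop(im,o,x0,y0,w,h,f):
    a=im["pixels"] if isinstance(im,dict) else im
    a=cv2.resize(a[y0:y0+h,x0:x0+w],None,fx=f,fy=f,interpolation=cv2.INTER_CUBIC)
    for i in range(0,w,20): cv2.line(a,(i*f,0),(i*f,5),(0,0,255),1);cv2.putText(a,str(x0+i),(i*f,16),0,.4,(0,0,255),1)
    for i in range(0,h,20): cv2.line(a,(0,i*f),(5,i*f),(0,0,255),1);cv2.putText(a,str(y0+i),(6,i*f+4),0,.4,(0,0,255),1)
    cv2.imwrite(f"pics/{o}.png",a)
E
python3 - <<'E'
from h import *
np.set_printoptions(precision=4,suppress=True)
sc=get_image("scene");sd=get_image("side")
# dryer frame
a,b=.096,.144;z=.177
Ls=[[-a,-b,z],[a,-b,z],[a,b,z],[-a,b,z]]
p,r=fit([(sc,Ls,np.array([[277.5,158.8],[248.3,185.5],[318.8,217.5],[345.5,186.3]])),
 (sd,Ls+[[-.065,.07,.217],[-.065,-.07,.217]],np.array([[205,195],[267.8,194.7],[269.7,139.2],[213.3,139.2],[220,140.8],[216.2,170.]]))],[.7,.2,0])
print("dryer",p);print(r)
a,b=.085,.12;z=.018
Lt=[[-a,-b,z],[a,-b,z],[a,b,z],[-a,b,z]]
px=np.array([[191.5,330],[252,321],[238.8,253],[184.5,260.3]])
print(onz(sd,px,z))
p,r=fit([(sd,Lt,px),(sc,[[a,-b,z],[-a,-b,z]],np.array([[190,183],[209.5,160]]))],[.6,-.1,0]);print("tray",p);print(r)
for n,i,q,zz in(("bottle",sd,[243,361],.146),("box c",sd,[313,250],.036),("scopetop",sd,[219,62],.37),("scope foot",sd,[[196,139],[207,120],[250,130]],0.02)):
  print(n,onz(i,q,zz))
E
```

```text
dryer [0.5455 0.1905 0.0163]
[[-0.8993  0.042 ]
 [-1.11   -0.4919]
 [-0.7326 -1.3423]
 [-0.887  -0.4888]
 [-0.339  -1.6563]
 [ 0.2219 -0.7719]
 [-0.6987 -1.5723]
 [ 0.3755 -1.8523]
 [ 0.004  -0.0836]
 [-0.0764 -2.3224]]
[[ 0.4474 -0.331   0.018 ]
 [ 0.6101 -0.2957  0.018 ]
 [ 0.5564 -0.0521  0.018 ]
 [ 0.3917 -0.0875  0.018 ]]
tray [ 0.5009 -0.1878  0.2227]
[[-0.6691 -2.4054]
 [ 0.2607 -2.9978]
 [ 0.2864 -0.0317]
 [-0.156   0.4946]
 [-1.98   -1.8147]
 [-2.373  -1.1497]]
bottle [[ 0.602  -0.4858  0.146 ]]
box c [[ 0.7849 -0.0483  0.036 ]]
scopetop [[0.4588 0.5164 0.37  ]]
scope foot [[0.3414 0.5365 0.02  ]
 [0.3691 0.6728 0.02  ]
 [0.5548 0.6038 0.02  ]]
```

Run:
```python
from h import *
np.set_printoptions(precision=3,suppress=True)
s=get_state();M=R.from_rotvec(s["tool_rot"]).as_matrix();print(s["position"],M)
# target: x down, z(jaw) along +-world x (yaw .016)
c,sn=np.cos(.016),np.sin(.016)
for sg in(1,-1):
    z=sg*np.array([c,sn,0]);x=np.array([0,0,-1.]);T=np.c_[x,np.cross(z,x),z]
    print(sg,np.degrees((R.from_matrix(T)*R.from_matrix(M).inv()).as_rotvec()))
```

```text
[0.293 0.58  0.222] [[-0.    -0.893  0.451]
 [-0.001  0.451  0.893]
 [-1.    -0.    -0.001]]
1 [  0.031  -0.043 -62.279]
-1 [  0.049   0.036 117.721]
```

```bash
python3 -m handwheel '[{"xyz":[0,-3,2],"angular":[0,0,-5]},{"xyz":[0,-3.5,2],"angular":[0,0,-7]},{"xyz":[0.5,-3.5,2],"angular":[0,0,-7]},{"xyz":[1,-3.5,2],"angular":[0,0,-7]},{"xyz":[1.5,-3.5,1],"angular":[0,0,-7]}]'
python3 -m handwheel '[{"xyz":[2,-3,0.5],"angular":[0,0,-7]},{"xyz":[2,-3,0],"angular":[0,0,-7]},{"xyz":[2,-3,0],"angular":[0,0,-7]},{"xyz":[2,-3,0],"angular":[0,0,-7]},{"xyz":[2,-3,0],"angular":[0,0,0]}]'
```

```text
time: 0.67
position: [0.3144, 0.4094, 0.3055]
tool_rot: [-0.409, 1.548, 0.409]
ft_force: [2.2, 1.6, 0.4]
grip_width: 0.999
time: 1.08
position: [0.4165, 0.2521, 0.3165]
tool_rot: [-0.001, 1.579, 0.019]
ft_force: [0.6, 0.2, -0.8]
grip_width: 1.003
```

```bash
python3 -m handwheel '[{"xyz":[2.2,-2.2,0],"angular":[0,0,0]},{"xyz":[2.2,-2.2,0],"angular":[0,0,0]},{"xyz":[1.8,-1.8,0],"angular":[0,-0.5,0]},{"xyz":[0,0,0],"angular":[0,0,0]}]' 5
python3 - <<'E'
from h import *
s=get_state();print(s["position"],s["tool_rot"])
im=get_image("wrist");crop(im,"w1",0,0,512,384,1);im=get_image("side");crop(im,"d1",150,30,150,150,5)
E
```

```text
time: 1.42
position: [0.4848, 0.1766, 0.3179]
tool_rot: [0.009, 1.565, 0.006]
ft_force: [-0.4, -0.5, 0.3]
grip_width: 0.779
[0.48484016 0.17658699 0.31793394] [0.00934955 1.56509473 0.00648073]
```

View pics/w1.png

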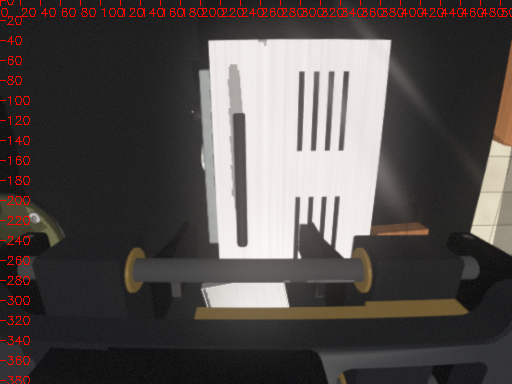

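View pics/d1.png

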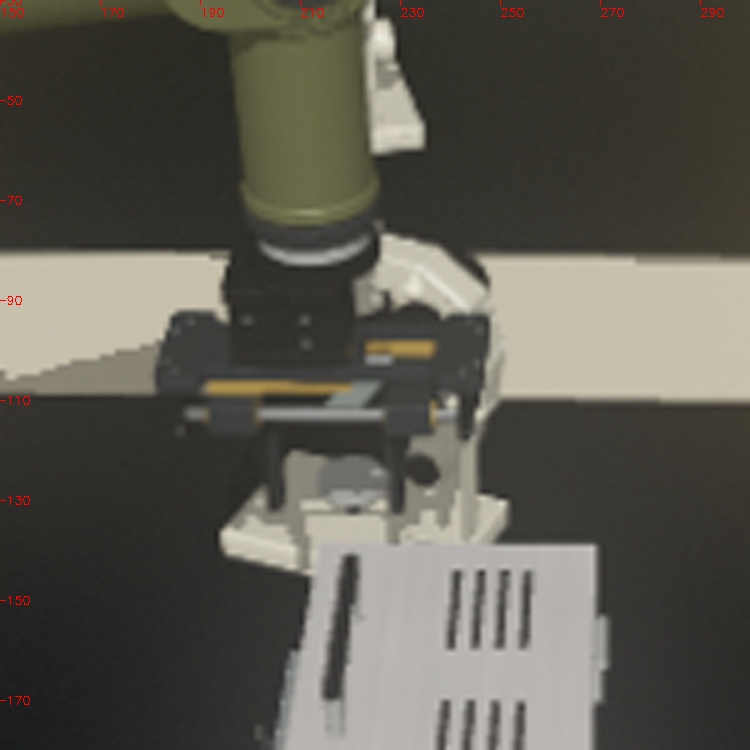

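The wrist view shows the bar from (239,113) to (242,246). I'll project that to its height.

Run:
```python
from h import *
np.set_printoptions(precision=4,suppress=True)
im=get_image("wrist");print(onz(im,[[239.5,113],[242,246]],.217));crop(im,"w1b",190,90,120,180,4)
# lid top corners far: 
print(onz(im,[[209,40],[390,40]],.177))
```

```text
[[0.4737 0.263  0.217 ]
 [0.4757 0.1223 0.217 ]]
[[0.4412 0.337  0.177 ]
 [0.6315 0.34   0.177 ]]
```

View pics/w1b.png

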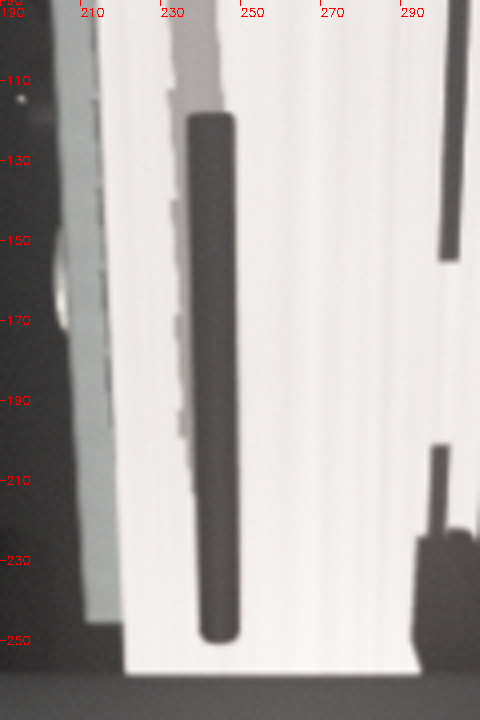

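Run:
```python
from h import *
np.set_printoptions(precision=4,suppress=True)
im=get_image("wrist");print(onz(im,[[242.7,118],[244.7,250.]],.217))
```

```text
[[0.4756 0.26   0.217 ]
 [0.478  0.1192 0.217 ]]
```

```bash
python3 -m handwheel '[{"xyz":[-0.4,1.3,-3],"angular":[0,0,0.6]},{"xyz":[-0.3,0,-3],"angular":[0,0,0]},{"xyz":[0,0,-2.5],"angular":[0,0,0]},{"xyz":[0,0,-1.5],"angular":[0,0,0]}]'
```

```text
time: 1.95
position: [0.4719, 0.2055, 0.2194]
tool_rot: [-0.009, 1.56, 0.041]
ft_force: [-0.6, 0.3, -0.0]
grip_width: 0.578
```

```bash
python3 -m handwheel '[{"xyz":[0.55,-1.4,-1],"angular":[0,0,0]},{"xyz":[0,0,-0.9],"angular":[0,0,0]},{"xyz":[0,0,0],"angular":[0,0,0]}]'
python3 - <<'E'
from h import *
s=get_state();print(s["position"],s["tool_rot"]);print(R.from_rotvec(s["tool_rot"]).as_matrix().round(3))
im=get_image("wrist");crop(im,"w2",150,150,200,150,4)
E
```

```text
time: 2.2
position: [0.4711, 0.1969, 0.1948]
tool_rot: [-0.019, 1.568, 0.05]
ft_force: [0.2, 0.1, 0.7]
grip_width: 0.575
[0.47110857 0.19688908 0.19484202] [-0.01932522  1.5677496   0.04959699]
[[ 0.002 -0.044  0.999]
 [ 0.019  0.999  0.044]
 [-1.     0.019  0.003]]
```

View pics/w2.png

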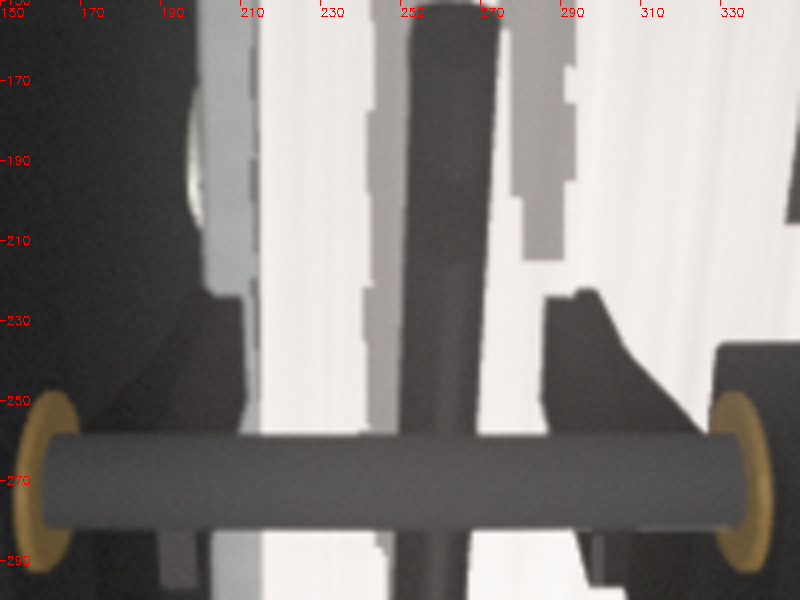

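```bash
python3 -m handwheel '[{"xyz":[0.7,-0.6,0.3],"angular":[0,0,-1.5]},{"xyz":[0,0,0],"angular":[0,0,0]}]'
python3 -m handwheel '[{"xyz":[0,0,0],"angular":[0,0,0]},{"xyz":[0,0,0],"angular":[0,0,0]},{"xyz":[0,0,0],"angular":[0,0,0]},{"xyz":[0,0,0],"angular":[0,0,0]},{"xyz":[0,0,0],"angular":[0,0,0]}]' 0 20
python3 -m handwheel '[{"xyz":[0,0,0],"angular":[0,0,0]},{"xyz":[0,0,0],"angular":[0,0,0]}]'
```

```text
time: 2.42
position: [0.4791, 0.1927, 0.2006]
tool_rot: [0.002, 1.565, 0.031]
ft_force: [0.6, -1.1, 0.7]
grip_width: 0.576
time: 2.83
position: [0.4811, 0.1945, 0.2041]
tool_rot: [0.005, 1.559, 0.033]
ft_force: [0.3, -0.9, -0.1]
grip_width: 0.28
time: 3.0
position: [0.4779, 0.1945, 0.2041]
tool_rot: [0.004, 1.567, 0.033]
ft_force: [-14.5, -2.2, 8.9]
grip_width: 0.134
```

```bash
cat > arc.py <<'E'
import sys
from h import *
H=np.array([.6435,.137]);r=.1834
s=get_state();p=s["position"];a=R.from_rotvec(s["tool_rot"]).as_matrix()[:,0]
G=p-.013*a  # bar sits 13mm behind tip
d=G[[0,2]]-H;rr=np.hypot(*d);th=np.pi-np.arctan2(.08,.165)-np.arctan2(d[1],d[0])
print("theta",th.round(3),"radius",rr.round(4),"tilt",np.degrees(np.arctan2(-a[0],-a[2])).round(1),"y",p[1].round(4),"f",np.round(s["ft_force"],1),"grip",round(s["grip_width"],3))
st=float(sys.argv[1]) if len(sys.argv)>1 else .1
ph=np.pi-np.arctan2(.08,.165)-th
q=G[[0,2]]
for k in range(1,6):
    n=H+r*np.array([np.cos(ph-st*k),np.sin(ph-st*k)])
    print(((n-q)*100).round(2));q=n
E
python3 arc.py
```

```text
theta -0.001 radius 0.1839 tilt -0.2 y 0.1945 f [-14.5  -2.2   8.9] grip 0.134
[0.93 1.59]
[1.04 1.51]
[1.18 1.4 ]
[1.32 1.28]
[1.44 1.14]
```

```bash
python3 -m handwheel '[{"xyz":[0.8,0,1.6],"angular":[0,1,0]},{"xyz":[1.0,0,1.5],"angular":[0,1,0]},{"xyz":[1.1,0,1.4],"angular":[0,1,0]},{"xyz":[1.3,0,1.3],"angular":[0,1,0]}]'; python3 arc.py
```

```text
time: 3.33
position: [0.5128, 0.195, 0.2558]
tool_rot: [-0.002, 1.655, 0.035]
ft_force: [-4.8, -0.0, -2.0]
grip_width: 0.126
theta 0.342 radius 0.1848 tilt 4.8 y 0.195 f [-4.8 -0.  -2. ] grip 0.126
[1.47 1.12]
[1.48 1.08]
[1.58 0.92]
[1.67 0.76]
[1.74 0.59]
```

```bash
python3 -m handwheel '[{"xyz":[1.45,0,1.1],"angular":[0,1,0]},{"xyz":[1.5,0,1.05],"angular":[0,1,0]},{"xyz":[1.55,0,0.9],"angular":[0,1,0]},{"xyz":[1.65,0,0.75],"angular":[0,1,0]}]'; python3 arc.py
python3 - <<'E'
from h import *
crop(get_image("side"),"d3",150,20,200,200,3)
E
```

```text
time: 3.67
position: [0.5656, 0.1958, 0.2944]
tool_rot: [-0.006, 1.754, 0.038]
ft_force: [-5.1, -0.6, 1.8]
grip_width: 0.128
theta 0.702 radius 0.1861 tilt 10.5 y 0.1958 f [-5.1 -0.6  1.8] grip 0.128
[1.82 0.41]
[1.77 0.49]
[1.81 0.31]
[1.83 0.12]
[ 1.83 -0.06]
```

View pics/d3.png

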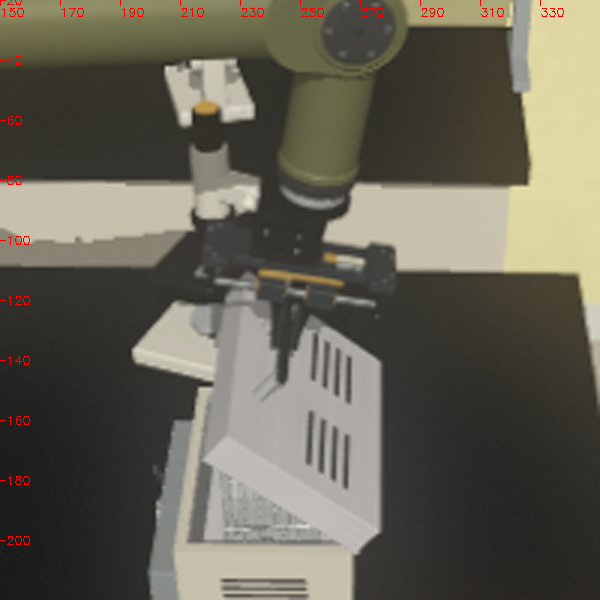

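```bash
python3 -m handwheel '[{"xyz":[1.8,0,0.4],"angular":[0,1,0]},{"xyz":[1.8,0,0.4],"angular":[0,1,0]},{"xyz":[1.8,0,0.25],"angular":[0,1,0]},{"xyz":[1.8,0,0.1],"angular":[0,1,0]}]'; python3 arc.py
```

```text
time: 4.05
position: [0.6343, 0.1968, 0.3108]
tool_rot: [-0.006, 1.841, 0.043]
ft_force: [-1.8, 0.7, 1.9]
grip_width: 0.131
theta 1.088 radius 0.1864 tilt 15.5 y 0.1968 f [-1.8  0.7  1.9] grip 0.131
[ 1.84 -0.34]
[ 1.82 -0.22]
[ 1.79 -0.4 ]
[ 1.74 -0.58]
[ 1.67 -0.75]
```

Run:
```python
from h import *
print(np.round(get_state()["joint_positions"],2))
```

```text
[-0.51  0.57  0.39  1.   -0.27  1.87 -0.16]
```

```bash
python3 -m handwheel '[{"xyz":[1.8,0,-0.2],"angular":[0,-1,0]},{"xyz":[1.8,0,-0.2],"angular":[0,-1,0]},{"xyz":[1.75,0,-0.4],"angular":[0,-1,0]}]'; python3 arc.py;python3 - <<'E'
from h import *
print(np.round(get_state()["joint_positions"],2))
crop(get_image("side"),"d4",150,0,200,200,3)
E
```

```text
time: 4.3
position: [0.69, 0.1973, 0.3039]
tool_rot: [-0.007, 1.791, 0.043]
ft_force: [-0.6, 0.2, 1.2]
grip_width: 0.129
theta 1.387 radius 0.1862 tilt 12.6 y 0.1973 f [-0.6  0.2  1.2] grip 0.129
[ 1.67 -0.84]
[ 1.68 -0.74]
[ 1.59 -0.91]
[ 1.49 -1.06]
[ 1.38 -1.21]
[-0.46  0.66  0.39  0.86 -0.3   1.87 -0.15]
```

View pics/d4.png

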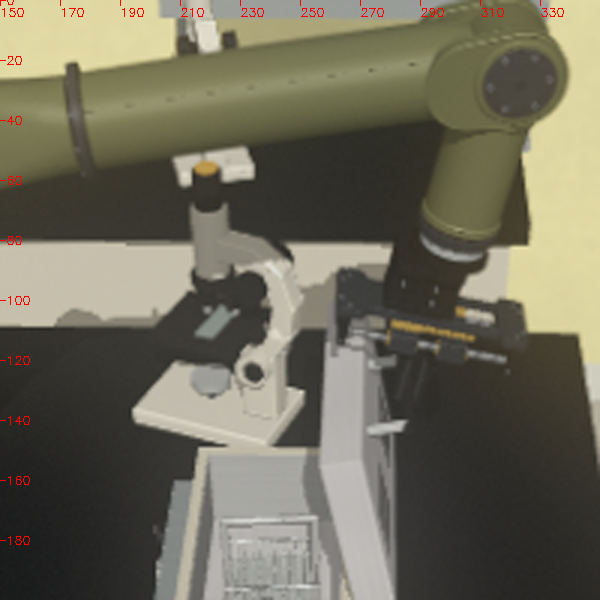

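```bash
python3 -m handwheel '[{"xyz":[1.65,0,-0.8],"angular":[0,-1,0]},{"xyz":[1.6,0,-0.8],"angular":[0,-1,0]},{"xyz":[1.3,0,-0.8],"angular":[0,-0.5,0]},{"xyz":[0,0,0],"angular":[0,0,0]}]'; python3 arc.py;python3 - <<'E'
from h import *
print(np.round(get_state()["joint_positions"],2))
crop(get_image("side"),"d5",150,0,200,200,3)
E
```

```text
time: 4.68
position: [0.7434, 0.1978, 0.2779]
tool_rot: [-0.007, 1.734, 0.042]
ft_force: [2.3, -0.1, -0.2]
grip_width: 0.127
theta 1.705 radius 0.1845 tilt 9.4 y 0.1978 f [ 2.3 -0.1 -0.2] grip 0.127
[ 1.42 -1.18]
[ 1.36 -1.23]
[ 1.23 -1.36]
[ 1.09 -1.48]
[ 0.93 -1.58]
[-0.43  0.75  0.39  0.76 -0.31  1.82 -0.14]
```

View pics/d5.png

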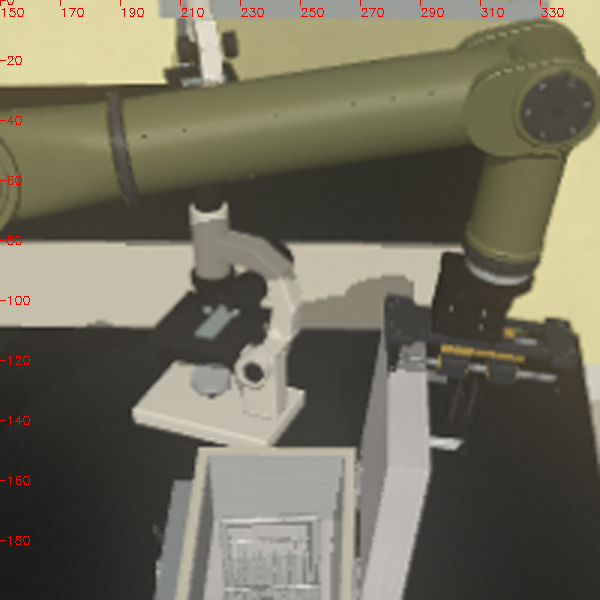

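```bash
python3 -m handwheel '[{"xyz":[0,0,0],"angular":[0,0,0]},{"xyz":[0,0,0],"angular":[0,0,0]},{"xyz":[0.5,0,-0.3],"angular":[0,0,0]},{"xyz":[0.3,0,0],"angular":[0,0,0]}]' 3; python3 arc.py|head -1
python3 -m handwheel '[{"xyz":[0.3,0,1.5],"angular":[0,0,0]},{"xyz":[0.4,0,2],"angular":[0,0,0]},{"xyz":[0.4,0,3],"angular":[0,0,0]},{"xyz":[0.4,0,3],"angular":[0,0,0]},{"xyz":[0.4,0,3],"angular":[0,0,0]}]'
python3 - <<'E'
from h import *
print(np.round(get_state()["joint_positions"],2))
crop(get_image("side"),"d6",150,0,200,200,3)
E
```

```text
time: 5.07
position: [0.7506, 0.1979, 0.274]
tool_rot: [-0.007, 1.736, 0.042]
ft_force: [1.9, 0.3, -2.7]
grip_width: 0.315
theta 1.75 radius 0.1854 tilt 9.5 y 0.1979 f [ 1.9  0.3 -2.7] grip 0.315
time: 5.48
position: [0.7543, 0.1902, 0.3658]
tool_rot: [-0.006, 1.729, 0.027]
ft_force: [-1.9, -0.2, -2.3]
grip_width: 0.347
[-0.28  0.84  0.1   0.4  -0.13  2.05 -0.24]
```

View pics/d6.png

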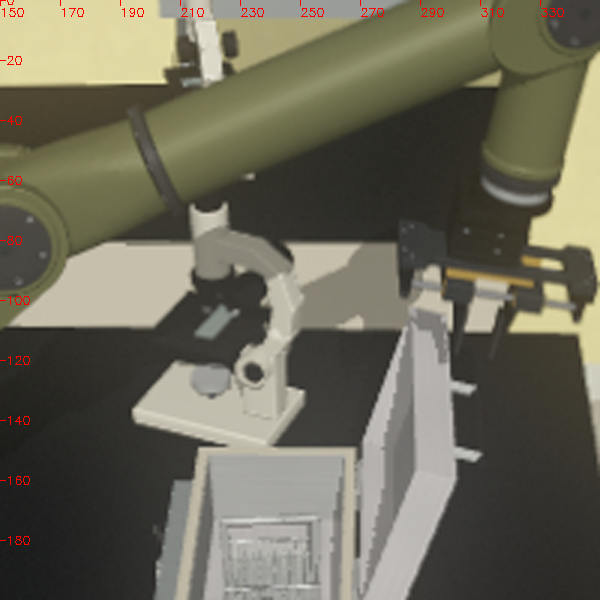

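```bash
python3 -m handwheel '[{"xyz":[-1,0,0],"angular":[0,-3,0]},{"xyz":[-2,0,0],"angular":[0,-3,0]},{"xyz":[-3,0,0],"angular":[0,-3,0]},{"xyz":[-3,0,0],"angular":[0,-1,0]},{"xyz":[-3,0,0],"angular":[0,0,0]}]'
python3 - <<'E'
from h import *
print(np.round(get_state()["joint_positions"],2))
crop(get_image("side"),"d7",170,90,100,120,6)
crop(get_image("scene"),"s7",180,100,180,130,4)
E
```

```text
time: 5.95
position: [0.6404, 0.1904, 0.3568]
tool_rot: [-0.003, 1.555, 0.03]
ft_force: [0.6, 0.7, 0.9]
grip_width: 0.35
[-0.4   0.32  0.11  1.19 -0.05  1.61 -0.28]
```

View pics/d7.png

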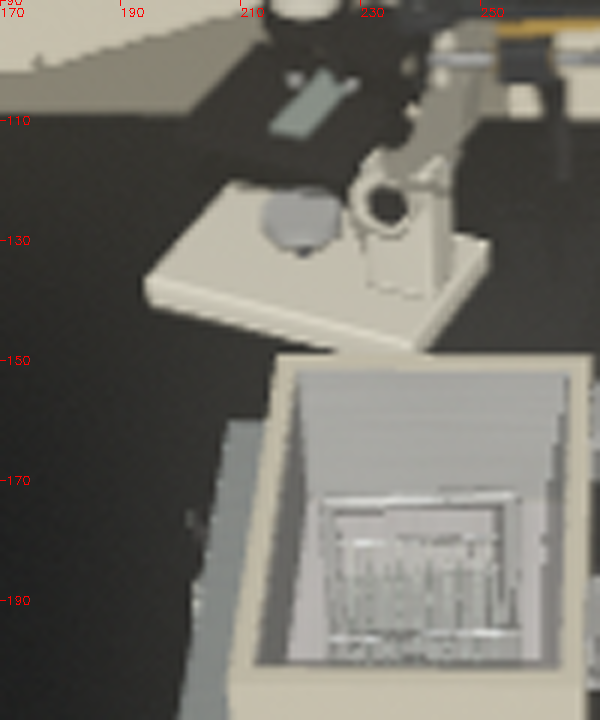

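View pics/s7.png

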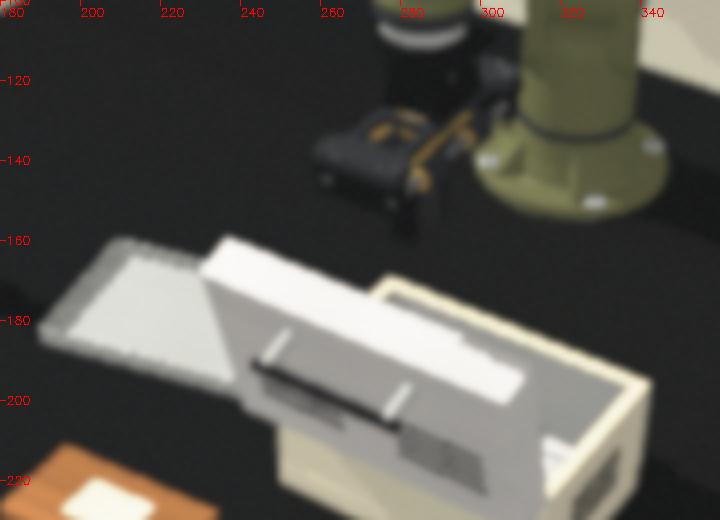

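```bash
python3 -m handwheel '[{"xyz":[-2,0,0],"angular":[0,0,7]},{"xyz":[-2,0,0],"angular":[0,0,7]},{"xyz":[-2,0,0],"angular":[0,0,7]},{"xyz":[-1,0,0],"angular":[0,0,7]},{"xyz":[-0.5,0,0],"angular":[0,0,7]}]' 6
python3 -m handwheel '[{"xyz":[0,0,0],"angular":[0,0,7]},{"xyz":[0,0,0],"angular":[0,0,7]},{"xyz":[0,0,0],"angular":[0,0,7]},{"xyz":[0,0,0],"angular":[0,0,7]},{"xyz":[0,0,0],"angular":[0,0,7]}]'
python3 -m handwheel '[{"xyz":[0,0,0],"angular":[0,0,7]},{"xyz":[0,0,0],"angular":[0,0,7]},{"xyz":[0,0,0],"angular":[0,0,3]},{"xyz":[0,0,0],"angular":[0,0,0]}]'
python3 - <<'E'
from h import *
s=get_state();print(np.round(s["joint_positions"],2));print(R.from_rotvec(s["tool_rot"]).as_matrix().round(3))
crop(get_image("wrist"),"w8",0,0,512,384,1)
E
```

```text
time: 6.47
position: [0.5582, 0.1901, 0.3572]
tool_rot: [-0.487, 1.509, 0.528]
ft_force: [0.1, -0.0, -0.5]
grip_width: 0.63
time: 6.88
position: [0.5581, 0.1897, 0.3595]
tool_rot: [-0.96, 1.344, 1.015]
ft_force: [-0.0, -0.3, -0.0]
grip_width: 0.691
time: 7.22
position: [0.5599, 0.1889, 0.3598]
tool_rot: [-1.186, 1.218, 1.25]
ft_force: [0.2, 0.5, -0.2]
grip_width: 0.686
[-0.32  0.19 -0.04  1.34 -0.02  1.64  1.22]
[[-0.036 -0.999 -0.009]
 [ 0.017 -0.009  1.   ]
 [-0.999  0.036  0.018]]
```

View pics/w8.png

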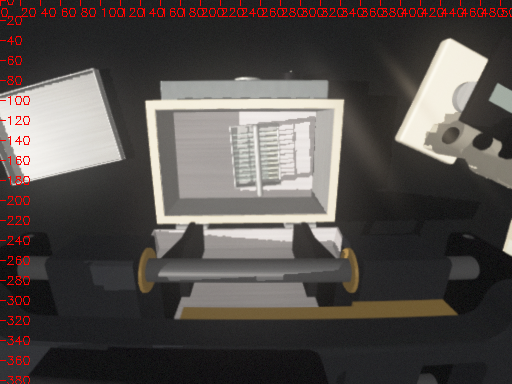

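Run:
```python
from h import *
crop(get_image("wrist"),"w8b",140,90,210,140,3)
crop(get_image("wrist"),"w8c",220,110,70,90,8)
```

```text
(no output)
```

View pics/w8c.png

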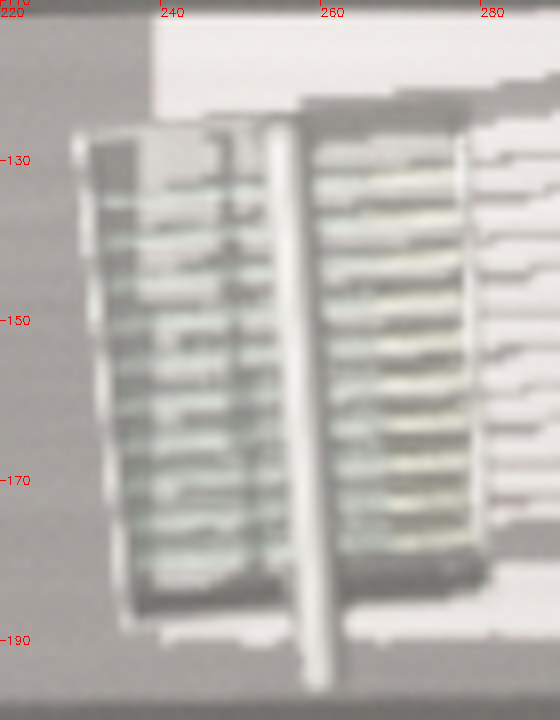

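View pics/w8b.png

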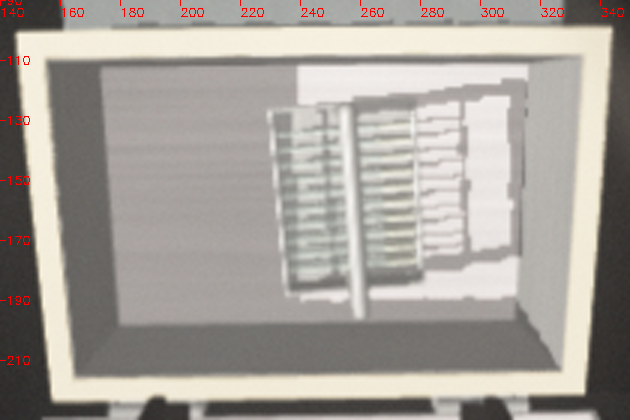

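Run:
```python
from h import *
np.set_printoptions(precision=4,suppress=True)
im=get_image("wrist");P=onz(im,[[255,124.8],[259.8,196.2]],.126);print(P,P.mean(0),"yaw",np.arctan2(*(P[1]-P[0])[[1,0]]),np.linalg.norm(P[1]-P[0]))
print(onz(im,[[145,101],[343.5,99.5],[335,221.5],[157.5,223.5]],.135))
s=get_state();print(s["position"])
```

```text
[[0.488  0.2033 0.126 ]
 [0.5963 0.2121 0.126 ]] [0.5421 0.2077 0.126 ] yaw 0.08104953961144006 0.10869758706848562
[[0.4554 0.0483 0.135 ]
 [0.4516 0.3279 0.135 ]
 [0.6354 0.3317 0.135 ]
 [0.6385 0.0515 0.135 ]]
[0.5596 0.1889 0.3598]
```

```bash
python3 -m handwheel '[{"xyz":[-1.7,1.8,0],"angular":[-1,-2,4]},{"xyz":[0,0,-3],"angular":[0,0,0]},{"xyz":[0,0,-4],"angular":[0,0,0]},{"xyz":[0,0,-4],"angular":[0,0,0]},{"xyz":[0,0,-2],"angular":[0,0,0]}]'
python3 -m handwheel '[{"xyz":[0,0,-1],"angular":[0,0,0]},{"xyz":[0,0,0],"angular":[0,0,0]}]'
python3 - <<'E'
from h import *
s=get_state();print(s["position"],np.round(s["joint_positions"],2));print(R.from_rotvec(s["tool_rot"]).as_matrix().round(3))
im=get_image("wrist");crop(im,"w9",180,90,150,200,3)
E
```

```text
time: 7.83
position: [0.5453, 0.2093, 0.2335]
tool_rot: [-1.266, 1.159, 1.253]
ft_force: [-0.6, -1.0, -0.0]
grip_width: 0.684
time: 8.0
position: [0.5421, 0.2084, 0.2179]
tool_rot: [-1.263, 1.168, 1.257]
ft_force: [-0.2, 0.7, 0.2]
grip_width: 0.689
[0.54213503 0.20836954 0.21790723] [-0.35  0.17 -0.08  1.64  0.01  1.32  1.22]
[[ 0.007 -0.997 -0.071]
 [ 0.002 -0.071  0.997]
 [-1.    -0.007  0.002]]
```

View pics/w9.png

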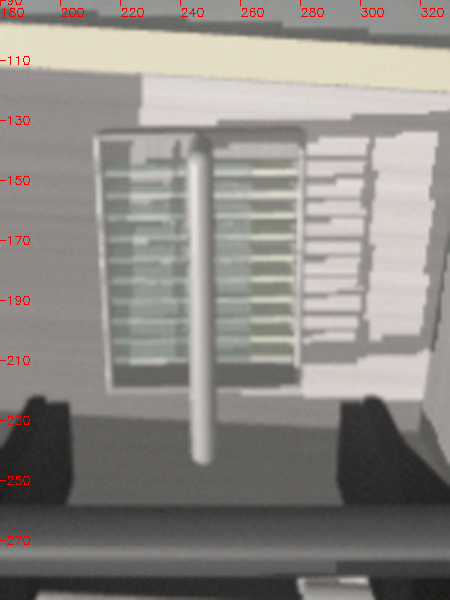

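```bash
python3 -m handwheel '[{"xyz":[0,0,-2.5],"angular":[0,0,0]},{"xyz":[0,0,-2.5],"angular":[0,0,0]},{"xyz":[0,0,-2.5],"angular":[0,0,0]},{"xyz":[0,0,-1.5],"angular":[0,0,0]},{"xyz":[0,0,0],"angular":[0,0,0]}]'
```

```text
time: 8.47
position: [0.5507, 0.2114, 0.1388]
tool_rot: [-1.264, 1.148, 1.243]
ft_force: [0.4, 0.2, 0.9]
grip_width: 0.689
```

```bash
python3 -m handwheel '[{"xyz":[-0.8,-0.3,-1.5],"angular":[0,0,0]},{"xyz":[0,0,-1.2],"angular":[0,0,0]},{"xyz":[0,0,0],"angular":[0,0,0]}]'
python3 - <<'E'
from h import *
s=get_state();print(s["position"]);print(R.from_rotvec(s["tool_rot"]).as_matrix().round(3))
im=get_image("wrist");crop(im,"w10",130,150,230,170,3)
E
```

```text
time: 8.72
position: [0.5474, 0.2099, 0.1175]
tool_rot: [-1.264, 1.14, 1.237]
ft_force: [-0.2, 0.5, 0.5]
grip_width: 0.684
[0.5473622  0.20993557 0.1175163 ]
[[ 0.036 -0.997 -0.066]
 [ 0.015 -0.066  0.998]
 [-0.999 -0.037  0.013]]
```

View pics/w10.png

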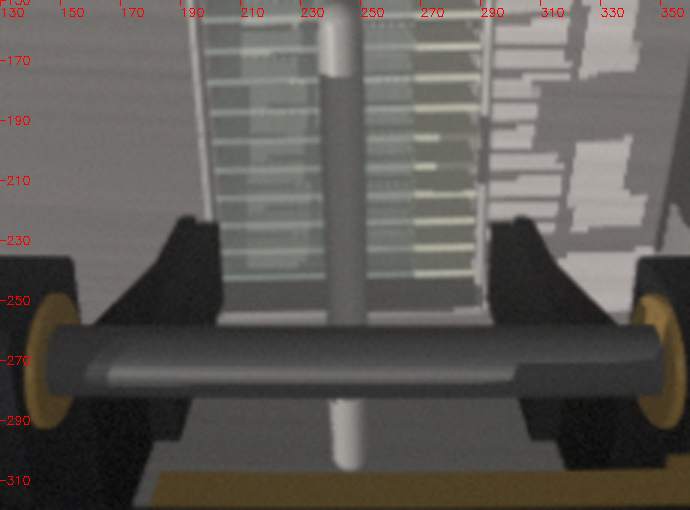

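```bash
python3 -m handwheel '[{"xyz":[-0.5,-0.1,-0.7],"angular":[-0.5,2,0]},{"xyz":[0,0,-0.2],"angular":[0,0,0]},{"xyz":[0,0,0],"angular":[0,0,0]}]'
python3 -m handwheel '[{"xyz":[0,0,0],"angular":[0,0,0]},{"xyz":[0,0,0],"angular":[0,0,0]},{"xyz":[0,0,0],"angular":[0,0,0]},{"xyz":[0,0,0],"angular":[0,0,0]},{"xyz":[0,0,0],"angular":[0,0,0]}]' 0 40
python3 -m handwheel '[{"xyz":[0,0,0],"angular":[0,0,0]},{"xyz":[0,0,0],"angular":[0,0,0]},{"xyz":[0,0,0],"angular":[0,0,0]},{"xyz":[0,0,0],"angular":[0,0,0]}]'
python3 - <<'E'
from h import *
s=get_state();print(s["position"],s["ft_force"]);print(R.from_rotvec(s["tool_rot"]).as_matrix().round(3))
E
```

```text
time: 9.02
position: [0.5467, 0.2107, 0.1148]
tool_rot: [-1.255, 1.163, 1.254]
ft_force: [-0.0, -0.1, 0.7]
grip_width: 0.69
time: 9.43
position: [0.5493, 0.2117, 0.1186]
tool_rot: [-1.256, 1.156, 1.25]
ft_force: [0.1, -0.5, 0.0]
grip_width: 0.398
time: 9.77
position: [0.5494, 0.211, 0.1189]
tool_rot: [-1.257, 1.156, 1.249]
ft_force: [0.8, -0.9, -1.4]
grip_width: 0.091
[0.54937255 0.21103347 0.11890151] [ 0.76770629 -0.89805381 -1.41215165]
[[ 0.017 -0.998 -0.065]
 [ 0.012 -0.065  0.998]
 [-1.    -0.018  0.01 ]]
```

```bash
python3 -m handwheel '[{"xyz":[0,0,0],"angular":[0,0,0]},{"xyz":[-0.8,-0.3,-0.6],"angular":[-0.5,0.8,0]},{"xyz":[-0.2,0,-0.6],"angular":[0,0,0]},{"xyz":[-0.2,0,-0.4],"angular":[0,0,0]}]' 3
python3 - <<'E'
from h import *
s=get_state();print(s["position"],s["ft_force"],s["grip_width"]);print(R.from_rotvec(s["tool_rot"]).as_matrix().round(3))
E
```

```text
time: 10.1
position: [0.5369, 0.2078, 0.1021]
tool_rot: [-1.256, 1.174, 1.256]
ft_force: [-0.8, -0.7, -0.3]
grip_width: 0.295
[0.53694608 0.20775394 0.10210685] [-0.77680876 -0.70175974 -0.26719283] 0.29540133532194945
[[ 0.003 -0.998 -0.065]
 [ 0.003 -0.065  0.998]
 [-1.    -0.003  0.002]]
```

```bash
python3 -m handwheel '[{"xyz":[0.2,0,0],"angular":[0,0,0]},{"xyz":[0,0,0],"angular":[0,0,0]},{"xyz":[0,0,0],"angular":[0,0,0]},{"xyz":[0,0,0],"angular":[0,0,0]},{"xyz":[0,0,0],"angular":[0,0,0]}]' 0 45
python3 - <<'E'
from h import *
s=get_state();print(s["position"],s["ft_force"],s["grip_width"]);print(R.from_rotvec(s["tool_rot"]).as_matrix().round(3))
E
```

```text
time: 10.52
position: [0.5371, 0.2082, 0.0999]
tool_rot: [-1.256, 1.176, 1.259]
ft_force: [-0.2, 0.3, -1.1]
grip_width: 0.075
[0.5371173  0.20817972 0.09991173] [-0.15376704  0.28043702 -1.0980306 ] 0.0748944317769391
[[-0.    -0.998 -0.066]
 [ 0.002 -0.066  0.998]
 [-1.     0.     0.002]]
```

```bash
python3 -m handwheel '[{"xyz":[0,0,0.5],"angular":[0,0,0]},{"xyz":[0,0,1],"angular":[0,0,0]},{"xyz":[0,0,1],"angular":[0,0,0]},{"xyz":[0,0,0],"angular":[0,0,0]}]'
python3 - <<'E'
from h import *
s=get_state();print(s["position"],s["ft_force"],s["grip_width"])
im=get_image("wrist");crop(im,"w11",130,130,230,190,3)
crop(get_image("side"),"d11",190,90,90,120,5)
E
```

```text
time: 10.85
position: [0.5359, 0.2076, 0.1258]
tool_rot: [-1.255, 1.179, 1.261]
ft_force: [1.0, 0.4, -2.1]
grip_width: 0.076
[0.53591979 0.20758089 0.12581931] [ 0.96756903  0.43589947 -2.09147003] 0.0759142920292685
```

View pics/w11.png

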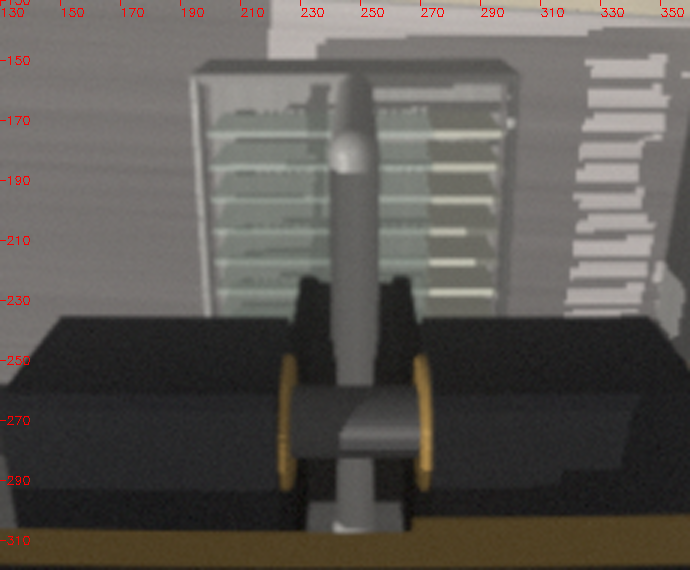

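View pics/d11.png

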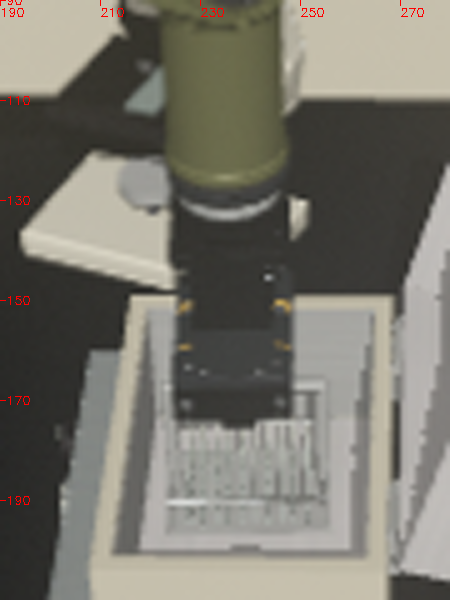

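```bash
python3 -m handwheel '[{"xyz":[0,0,1.5],"angular":[0,0,0]},{"xyz":[0,0,2],"angular":[0,0,0]},{"xyz":[0,0,2],"angular":[0,0,0]},{"xyz":[0,0,2],"angular":[0,0,0]},{"xyz":[0,0,2],"angular":[0,0,0]}]'
python3 -m handwheel '[{"xyz":[0,0,2],"angular":[0,0,0]},{"xyz":[0,0,1.5],"angular":[0,0,0]},{"xyz":[0,0,1],"angular":[0,0,0]},{"xyz":[0,0,0],"angular":[0,0,0]},{"xyz":[0,0,0],"angular":[0,0,0]}]'
python3 - <<'E'
from h import *
s=get_state();print(s["position"],s["ft_force"],s["grip_width"]);print(R.from_rotvec(s["tool_rot"]).as_matrix().round(3))
im=get_image("wrist");crop(im,"w12",130,130,230,190,3)
crop(get_image("side"),"d12",180,60,110,120,5)
crop(get_image("scene"),"s12",230,110,140,120,5)
E
```

```text
time: 11.37
position: [0.5297, 0.2047, 0.2149]
tool_rot: [-1.252, 1.196, 1.27]
ft_force: [0.6, -0.2, -3.1]
grip_width: 0.073
time: 11.78
position: [0.5305, 0.2049, 0.2653]
tool_rot: [-1.253, 1.191, 1.267]
ft_force: [0.5, -0.2, -3.4]
grip_width: 0.072
[0.53049247 0.2049099  0.26529906] [ 0.46875234 -0.17232736 -3.37264872] 0.0718584172871797
[[-0.015 -0.998 -0.065]
 [-0.004 -0.065  0.998]
 [-1.     0.015 -0.003]]
```

View pics/d12.png

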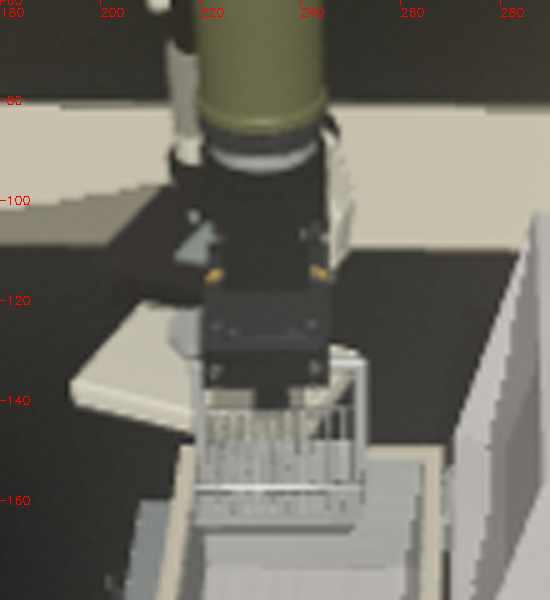

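View pics/w12.png

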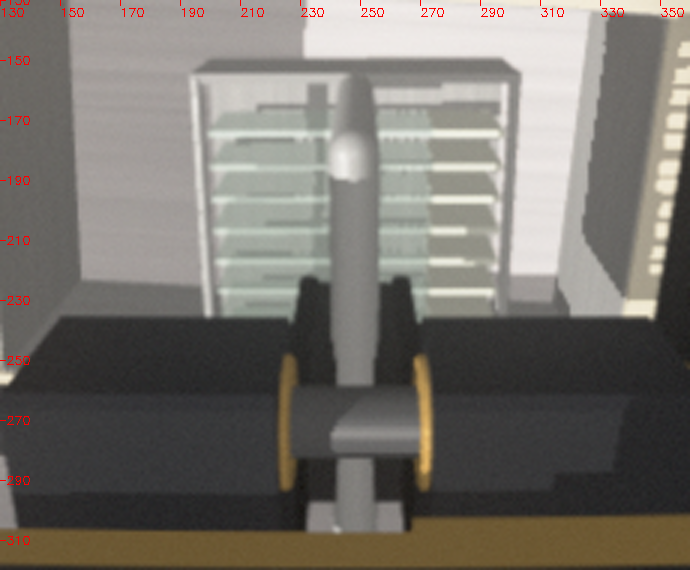

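View pics/s12.png

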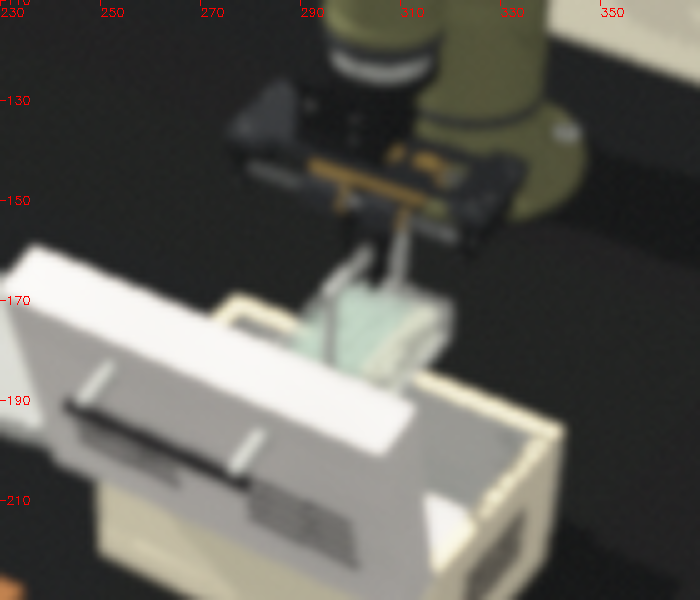

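```bash
python3 -m handwheel '[{"xyz":[0,-0.6,0],"angular":[0,0,0]},{"xyz":[-0.1,-1.2,0.2],"angular":[0,0,0.6]},{"xyz":[-0.1,-1.8,0.2],"angular":[0,0,0.6]},{"xyz":[-0.1,-2,0.2],"angular":[0,0,0.6]},{"xyz":[-0.1,-2.2,0.2],"angular":[0,0,0.6]}]'
python3 -m handwheel '[{"xyz":[-0.2,-2.2,0],"angular":[0,0,0.6]},{"xyz":[-0.2,-2.2,0],"angular":[0,0,0.6]},{"xyz":[-0.2,-2.2,0],"angular":[0,0,0.6]},{"xyz":[-0.2,-2.2,0],"angular":[0,0,0.6]},{"xyz":[-0.2,-2.2,0],"angular":[0,0,0.6]}]'
python3 - <<'E'
from h import *
s=get_state();print(s["position"],s["ft_force"],s["grip_width"]);print(R.from_rotvec(s["tool_rot"]).as_matrix().round(3))
crop(get_image("side"),"d13",160,60,160,150,4)
E
```

```text
time: 12.35
position: [0.522, 0.1288, 0.2658]
tool_rot: [-1.288, 1.174, 1.316]
ft_force: [1.0, -0.4, -2.4]
grip_width: 0.075
time: 12.77
position: [0.5086, 0.011, 0.2613]
tool_rot: [-1.326, 1.152, 1.36]
ft_force: [0.7, 0.2, -2.3]
grip_width: 0.074
[0.50859241 0.01103731 0.26131345] [ 0.66643634  0.23245908 -2.34717127] 0.07436203924636027
[[-0.034 -0.984 -0.174]
 [-0.01  -0.174  0.985]
 [-0.999  0.035 -0.004]]
```

View pics/d13.png

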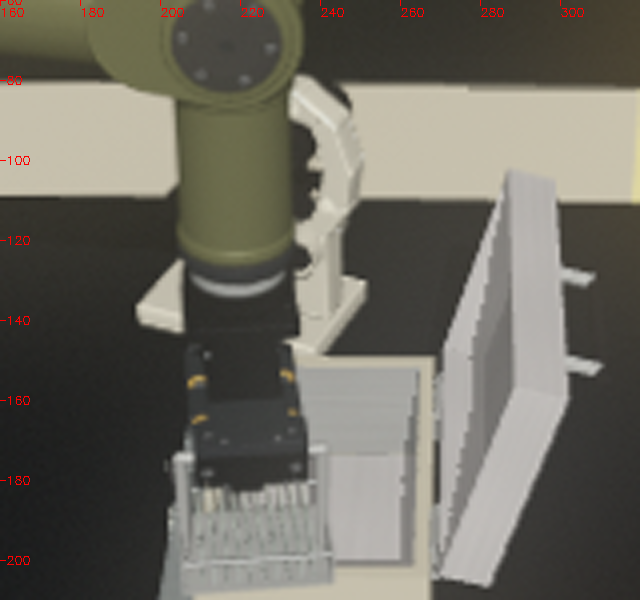

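```bash
python3 -m handwheel '[{"xyz":[-0.1,-2.2,0],"angular":[0,-0.4,0.4]},{"xyz":[-0.1,-2.2,0],"angular":[0,-0.4,0.4]},{"xyz":[0,-2.2,0],"angular":[0,-0.4,0.4]},{"xyz":[0,-2.2,0],"angular":[0,-0.4,0.4]},{"xyz":[0,-2,0],"angular":[0,-0.4,0.4]}]'
python3 -m handwheel '[{"xyz":[0,-1.6,0],"angular":[0,0,0]},{"xyz":[0,-1.2,0],"angular":[0,0,0]},{"xyz":[0,-0.8,0],"angular":[0,0,0]},{"xyz":[0,-0.4,0],"angular":[0,0,0]},{"xyz":[0,0,0],"angular":[0,0,0]}]'
python3 - <<'E'
from h import *
s=get_state();print(s["position"],s["ft_force"],s["grip_width"]);print(R.from_rotvec(s["tool_rot"]).as_matrix().round(3))
crop(get_image("side"),"d14",160,140,140,200,3)
crop(get_image("wrist"),"w14",0,0,512,384,1)
E
```

```text
time: 13.23
position: [0.5025, -0.107, 0.2569]
tool_rot: [-1.366, 1.118, 1.359]
ft_force: [0.3, -0.4, -2.7]
grip_width: 0.072
time: 13.65
position: [0.498, -0.1565, 0.2533]
tool_rot: [-1.356, 1.13, 1.356]
ft_force: [0.2, 0.2, -2.3]
grip_width: 0.074
[ 0.49796036 -0.15652358  0.25333032] [ 0.2482795   0.17367905 -2.26274988] 0.07446592132234302
[[-0.012 -0.981 -0.195]
 [-0.014 -0.194  0.981]
 [-1.     0.015 -0.012]]
```

View pics/d14.png

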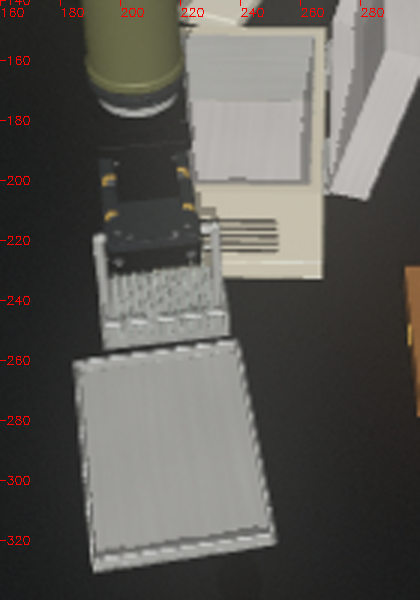

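View pics/w14.png

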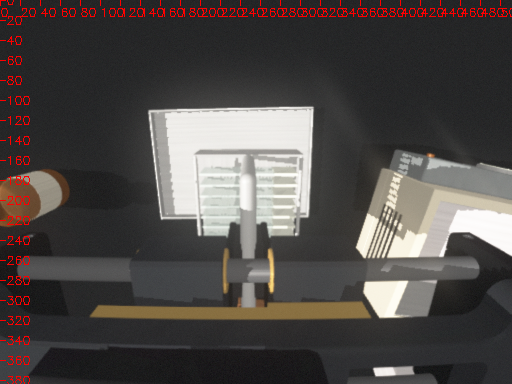

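The wrist view shows the tray's rim corners near (149,109), (313,107), (309,217) and (161,218).

Run:
```python
from h import *
np.set_printoptions(precision=4,suppress=True)
im=get_image("wrist")
px=np.array([[149,109],[313,107],[309.5,217],[161,218.5]])
print(onz(im,px,.018),onz(im,px,.018).mean(0))
a,b=.085,.12;z=.018
L=[[-a,-b,z],[-a,b,z],[a,b,z],[a,-b,z]]
p,r=fit([(im,L,px)],[.5,-.19,.2]);print(p,r)
```

```text
[[ 0.4389 -0.3158  0.018 ]
 [ 0.3901 -0.0831  0.018 ]
 [ 0.5547 -0.0446  0.018 ]
 [ 0.6056 -0.2797  0.018 ]] [ 0.4973 -0.1808  0.018 ]
[ 0.4973 -0.1807  0.2128] [[-0.1631  0.4885]
 [ 1.3441 -0.5783]
 [-0.5671  0.1016]
 [-0.2289  0.0479]]
```

```bash
python3 -m handwheel '[{"xyz":[-0.2,-1,0],"angular":[0.4,-0.3,0.6]},{"xyz":[-0.2,-1,0],"angular":[0.4,-0.3,0.6]},{"xyz":[0,-0.7,-0.5],"angular":[0,0,0]},{"xyz":[0,0,-1],"angular":[0,0,0]},{"xyz":[0,0,-1.5],"angular":[0,0,0]}]'
python3 -m handwheel '[{"xyz":[0,0,-1.5],"angular":[0,0,0]},{"xyz":[0,0,-1.5],"angular":[0,0,0]},{"xyz":[0,0,-1.5],"angular":[0,0,0]},{"xyz":[0,0,-1.5],"angular":[0,0,0]},{"xyz":[0,0,-1],"angular":[0,0,0]}]'
python3 -c "
from h import *
s=get_state();print(s['position'],s['ft_force']);print(R.from_rotvec(s['tool_rot']).as_matrix().round(3))"
```

```text
time: 14.22
position: [0.4983, -0.1763, 0.2251]
tool_rot: [-1.379, 1.086, 1.372]
ft_force: [0.5, 0.6, -3.2]
grip_width: 0.073
time: 14.63
position: [0.4982, -0.17, 0.1472]
tool_rot: [-1.379, 1.083, 1.379]
ft_force: [-0.1, 0.5, -2.7]
grip_width: 0.071
[ 0.498233   -0.1700496   0.14716713] [-0.06621562  0.48382341 -2.68927058]
[[ 0.003 -0.972 -0.233]
 [ 0.004 -0.233  0.972]
 [-1.    -0.004  0.003]]
```

```bash
python3 -m handwheel '[{"xyz":[-0.2,-0.7,-0.5],"angular":[0,0,-0.6]},{"xyz":[-0.1,-0.7,-1],"angular":[0,0,-0.4]},{"xyz":[0,-0.2,-1],"angular":[0,0,0]},{"xyz":[0,-0.1,-1],"angular":[0,0,0]},{"xyz":[0,0,-0.5],"angular":[0,0,0]}]'
python3 - <<'E'
from h import *
s=get_state();print(s["position"],s["ft_force"]);print(R.from_rotvec(s["tool_rot"]).as_matrix().round(3))
crop(get_image("side"),"d15",170,190,100,140,5)
crop(get_image("wrist"),"w15",0,0,512,384,1)
E
```

```text
time: 15.05
position: [0.4945, -0.1867, 0.1018]
tool_rot: [-1.365, 1.094, 1.369]
ft_force: [-1.4, 0.4, -2.1]
grip_width: 0.075
[ 0.49453825 -0.18671475  0.10175744] [-1.38847112  0.39324472 -2.08869535]
[[ 0.001 -0.976 -0.216]
 [ 0.005 -0.216  0.976]
 [-1.    -0.002  0.004]]
```

View pics/d15.png

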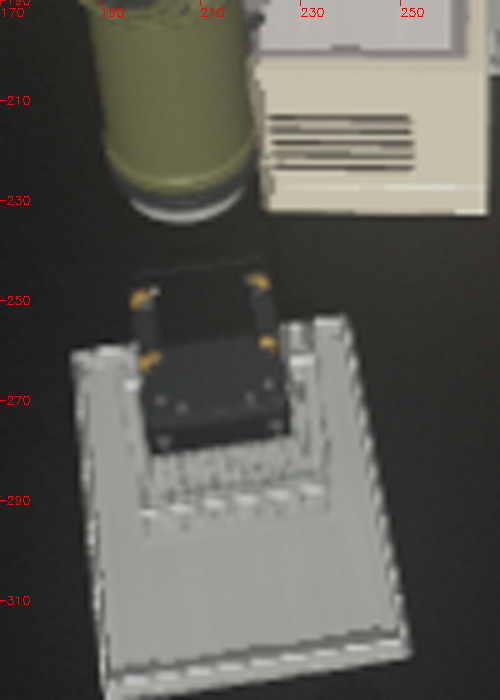

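View pics/w15.png

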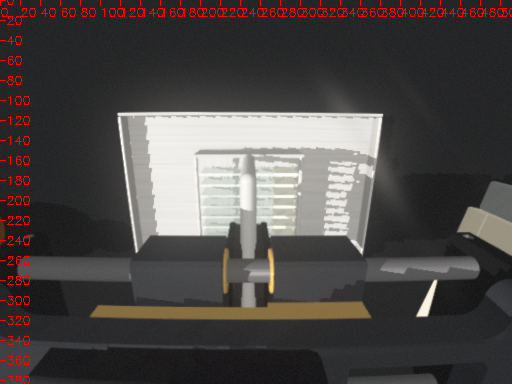

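```bash
python3 -m handwheel '[{"xyz":[0,0,-0.6],"angular":[0,0,0]},{"xyz":[0,0,-0.6],"angular":[0,0,0]},{"xyz":[0,0,-0.5],"angular":[0,0,0]},{"xyz":[0,0,-0.4],"angular":[0,0,0]}]'
python3 -m handwheel '[{"xyz":[0,0,-0.3],"angular":[0,0,0]},{"xyz":[0,0,-0.3],"angular":[0,0,0]}]'
```

```text
time: 15.48
position: [0.4968, -0.1864, 0.0817]
tool_rot: [-1.369, 1.09, 1.366]
ft_force: [-0.2, 1.0, -2.5]
grip_width: 0.074
time: 15.65
position: [0.4969, -0.1861, 0.075]
tool_rot: [-1.369, 1.09, 1.366]
ft_force: [0.2, 1.6, -2.6]
grip_width: 0.073
```

```bash
python3 -m handwheel '[{"xyz":[0,0,-0.3],"angular":[0,0,0]}]'
python3 -m handwheel '[{"xyz":[0,0,-0.3],"angular":[0,0,0]}]'
python3 -m handwheel '[{"xyz":[0,0,-0.2],"angular":[0,0,0]}]'
```

```text
time: 15.73
position: [0.4969, -0.1861, 0.0717]
tool_rot: [-1.369, 1.09, 1.366]
ft_force: [-0.3, -0.0, -2.2]
grip_width: 0.073
time: 15.82
position: [0.4971, -0.1856, 0.0705]
tool_rot: [-1.368, 1.089, 1.367]
ft_force: [-12.9, 5.3, 33.2]
grip_width: 0.072
time: 15.9
position: [0.4971, -0.1855, 0.0706]
tool_rot: [-1.368, 1.089, 1.368]
ft_force: [-7.1, 1.9, 14.7]
grip_width: 0.074
```

```bash
python3 -m handwheel '[{"xyz":[0,0,0],"angular":[0,0,0]},{"xyz":[0,0,0],"angular":[0,0,0]},{"xyz":[0,0,0],"angular":[0,0,0]},{"xyz":[0,0,0],"angular":[0,0,0]}]' 4
python3 - <<'E'
from h import *
s=get_state();print(s["position"],s["ft_force"],s["grip_width"])
crop(get_image("wrist"),"w16",100,100,300,230,2)
E
```

```text
time: 16.23
position: [0.4994, -0.1861, 0.073]
tool_rot: [-1.371, 1.086, 1.363]
ft_force: [-0.2, 0.4, -0.4]
grip_width: 0.294
[ 0.49935881 -0.18614856  0.0730323 ] [-0.20789718  0.39824723 -0.39150689] 0.2938427912280825
```

View pics/w16.png

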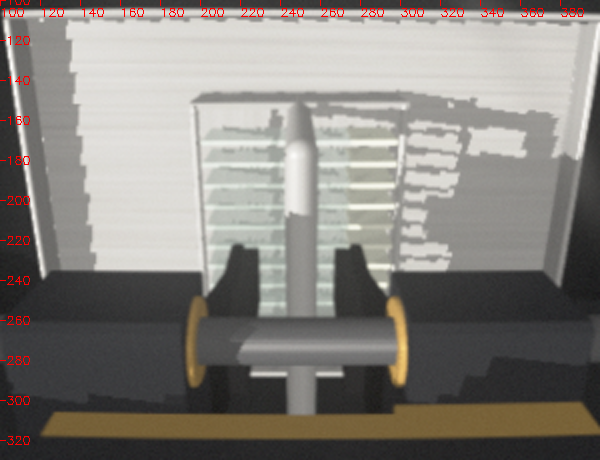

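The fingers are open on both sides of the bar and the rack stands in the tray. Next I retreat straight up.

```bash
python3 -m handwheel '[{"xyz":[0,0,1],"angular":[0,0,0]},{"xyz":[0,0,1.5],"angular":[0,0,0]},{"xyz":[0,0,2],"angular":[0,0,0]},{"xyz":[0,0,3],"angular":[0,0,0]},{"xyz":[0,0,3],"angular":[0,0,0]}]'
python3 -m handwheel '[{"xyz":[0,0,3],"angular":[0,0,0]},{"xyz":[0,0,3],"angular":[0,0,0]},{"xyz":[0,0,2],"angular":[0,0,0]},{"xyz":[0,0,0],"angular":[0,0,0]},{"xyz":[0,0,0],"angular":[0,0,0]}]'
python3 - <<'E'
from h import *
np.set_printoptions(precision=4,suppress=True)
s=get_state();print(s["position"],s["ft_force"])
crop(get_image("wrist"),"w17",100,80,260,190,3)
crop(get_image("side"),"d17",150,40,200,300,2)
crop(get_image("scene"),"s17",130,100,330,180,2)
E
```

```text
time: 16.7
position: [0.4937, -0.1846, 0.1761]
tool_rot: [-1.361, 1.093, 1.376]
ft_force: [0.9, 0.3, 0.6]
grip_width: 0.458
time: 17.12
position: [0.4961, -0.1859, 0.2709]
tool_rot: [-1.371, 1.087, 1.362]
ft_force: [0.0, -0.2, -0.8]
grip_width: 0.462
[ 0.4961 -0.1859  0.2709] [ 0.0285 -0.2371 -0.8364]
```

View pics/w17.png

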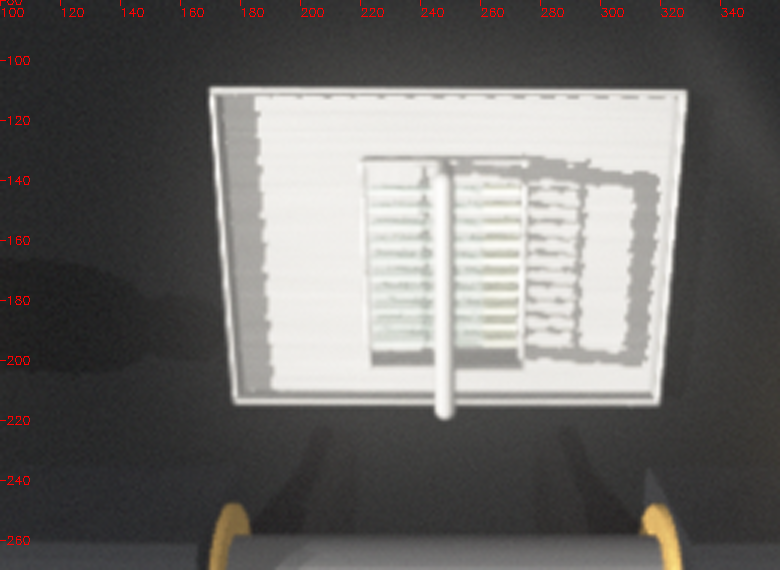

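View pics/d17.png

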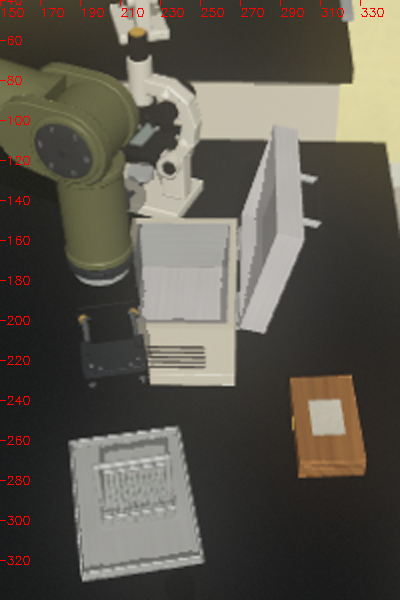

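View pics/s17.png

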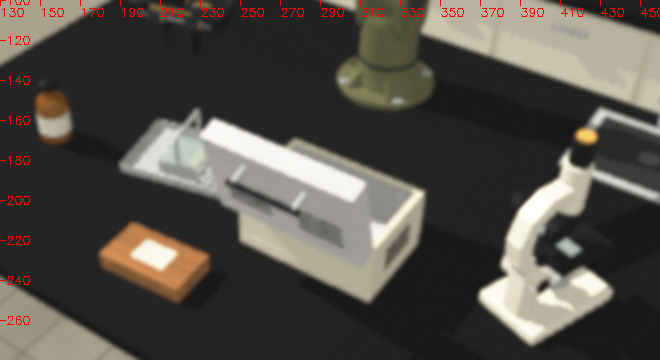

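Run:
```python
from h import *
a=cv2.imread("pics/scene0.png");b=get_image("scene")["pixels"]
for n,(x,y,w,h) in dict(scope=(375,215,60,50),bottle=(145,138,25,38),box=(178,208,60,44)).items():
    g=lambda i:cv2.cvtColor(i,cv2.COLOR_BGR2GRAY)
    r=cv2.matchTemplate(g(b)[y-8:y+h+8,x-8:x+w+8],g(a)[y:y+h,x:x+w],cv2.TM_CCOEFF_NORMED);_,m,_,l=cv2.minMaxLoc(r);print(n,m,l[0]-8,l[1]-8)
close_job()
```

```text
scope 0.9922860264778137 0 0
bottle 0.999808669090271 0 0
box 0.9999122619628906 0 0
the job is handed in; nothing more can be done
```

I opened the lid, moved the rack to the tray and handed the job in at about 17 s. The hand-in reports no verdict, so everything below is from my own checks.

- **Lid:** I gripped the handle and swung the lid slowly to about 1.75 rad by my estimate. I then let go and it settled back. The last pictures show it standing open well past upright, but I judged that by eye and did not measure the final angle.
- **Rack:** My first grip held the bar too near the fingertips, so I gripped again lower down before lifting. I carried the rack upright and lowered it until it touched at the expected height. That contact briefly read about 33 N at the wrist, well under the 120 N limit. Then I opened the fingers and backed straight up.
- **Last checks:** The rack stands upright and well inside the tray's rim. The gripper is about 17 cm above it with almost no force on it.
- **Bystanders:** Matching the first and last scene pictures showed no shift (0 pixels) for the microscope, bottle or slide box.
- **Disagreements:**
  - The side and wrist cameras differed by about 7–8 mm on the tray's position, which is within the placing margin.
  - While holding the rack's 9 mm bar, the gripper read about 6.5 mm.
  - One wrist joint came up to its 2.05 rad limit as I backed away from the lid; no error was reported and I moved it back at once.

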